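# Feed a brass sleeve down the roll track with a paddle

### The arm

A 6-joint arm with a two-finger parallel gripper is mounted at the origin on the work surface. World frame = base frame: x ahead of the robot, y to its left, z up, the work surface at z = 0. Lengths are in m, angles in rad, forces in N, time in s.
With the tool pointing down it reaches from about 0.275 to 0.825 m from the base axis. Payload 4.9 kg.
Tool frame: the origin (TCP) lies at the very end of the fingers, on their centre line; the grasp point (between the pads) lies 19 mm behind it; z points along the fingers, y is the line along which they close (so a half turn about z gives the same grasp; the last joint's range is limited). The gripper opens to 85 mm and grips with 20 to 120 N. Pads are 22 mm wide; open, the fingers measure 114 mm over their backs; the gripper's body (76 mm by 85 mm) begins 54 mm behind the grasp point. The pads swing forward as they close: fully open they stand 13 mm farther back than shut.
Start: joints at [0.995, 0.326, -0.193, 1.052, 0, 1.437], TCP at [0.235, 0.497, 0.231] pointing down, gripper open.
Joint ranges: [-2.65, 2.65], [-0.97, 1.79], [-1.3, 1.35], [-1.93, 2.1], [-1.47, 1.37], [-3.14, 3.14]. Speed limits (rad/s): [2.57, 2.57, 3.14, 3.14, 3.14, 3.14].

### API

Orientations are given as a rotation vector (axis times angle).
In Python, from workcell import r gives the robot as it stands. The module is installed in compiled form; this text tells all that it offers.
- The arm moves only by the tool apply_moves, never from a script. Its arguments are lists of equal length, an entry for each row: "delta_pos": the shift along the tool's x, y, z in cm, a list of three; "twist": the turn about the tool's z in degrees. A call has 1 to 20 rows; each row shifts and turns the commanded pose from where the row before left it, along the tool's axes as they then stand; what a row does not reach is not made up. A row lasts 1/8 s, in which the tool goes at most 62.5 mm and 10.7 degrees, less where a joint would pass 70% of its speed; a pose out of reach is approached as far as the arm can. A call with a gripper value outside its range is refused whole. "gripper" is the opening, from 0 (shut) to 1 (fully open), set as the call begins (left out, the last holds). The fingers move at their own pace and stop on an object; the grip force is fixed at half the most. Time passes only in rows, so rows that do not move let the fingers close. It gives the time, the measured TCP pose, the force, the opening and the grip force at its end, in the units of the state.
- r.state(): the state, without advancing time (a new reading comes with each control period).
- r.snapshot(name): name is "scene" or "top" or "wrist"; returns a dict with "pixels" (420x560x3 uint8, red, green, blue), "mtx" (3x3 intrinsics, pixels), "extrinsics" (4x4, takes a point from camera to world coordinates); the wrist camera has in their place "T_tool_cam" (4x4, takes a point from camera to tool coordinates, whose origin is the TCP and whose axes are the flange's). Camera axes: x right, y down, z forward; pixel columns grow to the right and rows downward; lengths in m; the calibration is good to about 2 mm. A picture is of the moment at which its call begins: read the wrist's pose just before it. There is no depth.
- r.sign_off(): hands the job in; it is judged then, once.
The state is a dict: "clock": time; "joint_positions": joint angles; "dq": joint speeds; "joint_torque": joint torques, N m; "eef_pos": TCP position; "tcp_rot": TCP orientation; "force": force on the tool from outside, world axes, zero at the start; "wrist_torque": the same for the moment, N m; "gripper_width": finger opening in m; "gripper_force": force on a finger pad.
Only numpy, scipy, OpenCV 4.12 (cv2) and the standard library are available. Lean on these libraries where they do the work, as an engineer would, in place of code of your own. Each camera call takes 0.05 s, during which the arm holds its last target. There are 200 camera calls.

### The job

On this hob assembly bench, pick up the paddle by its red handle and with its white blade gently roll the brass sleeve along its lane of the track until it drops into the green pocket at the end of that lane. Touch the brass sleeve only with the paddle and leave the steel sleeve in the other lane where it lies. Then stand the paddle upright on the bench again, beside the track, and let go.

Things in the scene. Friction and masses are not known exactly. Their poses are not given: they have to be found in the camera images.
- track: Fixed 2-lane track 400 x 176 mm. Origin: centre of underside, on the bench; x along lanes to the pocket end, z up. Lanes 76 wide, centred at y = 44 and -44; all walls 34 high. Back wall at x = -194. Dark floor z = 14 up to x = 145, then a 5 mm step down to the green pocket (z = 9), end stop at x = 185. A sleeve whose centre passes 145 drops in and stays: rear at x = 140 to 153, centre z = 25.
- brass_sleeve: Yellow brass roller, diameter 32 mm, length 70, about 160 g. Origin: its centre; y is its axis, across the lane (x, z turn as it rolls). Starts in either lane at track x = -90 to -30, on the lane floor (centre 30 above the bench). Rolls easily, but only about 10 mm on by itself after a gentle push.
- steel_sleeve: Silver steel sleeve of the same size, origin and axes, lying in the other lane. Not to be moved.
- paddle: Paddle standing loose and upright on the bench, to the robot's right of the track, about 180 g. Origin: centre of underside; z up. White blade 30 mm thick (x), 56 wide (y), 50 high; centred on it a red square handle, 24 x 24, from 50 to 141 above the underside. Either broad face can push.

How it is judged:
On the way, in this order (a step that is already met when the one before it is completed fails the run):
1. the paddle's blade is down in the lane at the brass sleeve (paddle origin lower than 40 mm and within 55 mm of the sleeve's centre, seen from above) (horizontal distance between paddle and brass_sleeve below 0.055 m and height (world z) of paddle below 0.04 m), for 0.05 s.
2. the brass sleeve lies in the green pocket (x of brass_sleeve in the frame of track between 0.148 and 0.178 m and z of brass_sleeve in the frame of track between 0.02 and 0.028 m), for 0.2 s.
At the end, for the whole second after the job is handed in: Brass sleeve at rest in the green pocket (centre 148 to 178 mm along the track from its origin, 20 to 28 mm above its underside); steel sleeve within 20 mm of its start; paddle still and upright to 10 degrees, standing on the bench (underside under 6 mm) (all of step 2 and linear speed of each of brass_sleeve, paddle below 0.02 m/s and angle between paddle's own z axis and vertical below 0.18 rad and height (world z) of paddle below 0.006 m and distance of steel_sleeve from where it was at the start of the episode below 0.02 m); the robot touches nothing.
It fails at once if the brass sleeve is touched by the gripper or arm (more than 0.5 N) (contact force between any of the fingers, the arm and brass_sleeve above 0.5 N).
It fails at once if the brass sleeve is flung: faster than 0.5 m/s (linear speed of brass_sleeve above 0.5 m/s).
It fails at once if the steel sleeve is moved more than 20 mm (distance of steel_sleeve from where it was at the start of the episode above 0.02 m).
It also fails if it takes over 51 s, if anything falls off the work surface, if the arm or the gripper's body presses on something with over 40 N, if the wrist force passes 120 N, or if a joint passes its speed limit or range.

## Working session

There is one attempt and no reset: what is moved stays moved. The work goes in short steps, Python scripts to look and compute and a tool call to move; the robot and the scene stay as the last step left them, time stands still between calls to the robot, and variables do not carry over. Pictures are saved under pics/ and viewed, at most 10 in all, crops included, and the job is handed in when it is done.

Besides the shell and the picture viewer there is one more tool, called after "Emit:" as name(argument=value, ...), one argument or row to a line, values as JSON. apply_moves: Moves the arm, as the interface text tells. Its arguments: {"type":"object","properties":{"delta_pos":{"type":"array"},"twist":{"type":"array"},"gripper":{"type":"number"}},"required":["delta_pos","twist"]}

```bash
mkdir -p pics; python3 - <<'E'
from workcell import r
import cv2,pickle
s=r.state();print({k:s[k] for k in("clock","eef_pos","tcp_rot","gripper_width")})
d={}
for n in("top","scene"):
    p=r.snapshot(n);d[n]=p;cv2.imwrite(f"pics/{n}0.png",p["pixels"][:,:,::-1])
    print(n,p["mtx"],p["extrinsics"])
pickle.dump(d,open("d.pkl","wb"))
E
```

```text
{'clock': 0.0, 'eef_pos': array([0.23481471, 0.49670835, 0.23050496]), 'tcp_rot': array([-6.88190337e-01, -3.06465357e+00,  2.55153116e-03]), 'gripper_width': 0.08502155486339878}
top [[411.33675214   0.         277.8518331 ]
 [  0.         411.33675214 203.01530562]
 [  0.           0.           1.        ]] [[-0.10013898 -0.97487138  0.19899242  0.40460134]
 [-0.99496446  0.09726446 -0.02419384 -0.14878737]
 [ 0.00423099 -0.20041314 -0.97970234  0.70055869]
 [ 0.          0.          0.          1.        ]]
scene [[416.57790792   0.         281.681839  ]
 [  0.         416.57790792 215.36437317]
 [  0.           0.           1.        ]] [[-0.27435267  0.72770601 -0.62862912  0.94924425]
 [ 0.96156393  0.1999871  -0.1881488  -0.0336156 ]
 [-0.0111993  -0.65608621 -0.75460285  0.56270461]
 [ 0.          0.          0.          1.        ]]
```

View pics/top0.png

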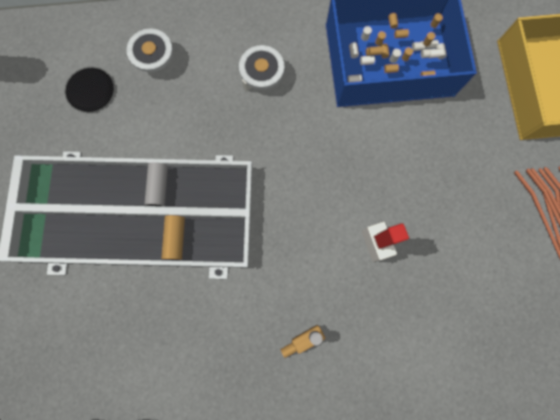

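View pics/scene0.png

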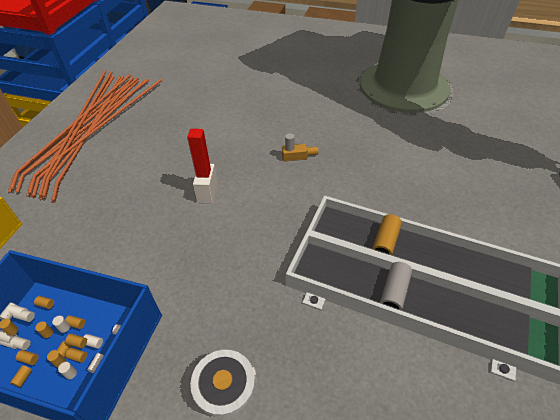

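The top view shows the track's pocket end (green) at columns 20–45 and its rim corners near (16,157), (251,162), (248,266) and (2,260). Brass is at (173,236), in the lane nearer the robot, and steel is at (156,184). The paddle handle top is at (397,233) and its blade at (380,241). Next I'll zoom in for corner detail.

```bash
python3 - <<'E'
import cv2,pickle,numpy as np
d=pickle.load(open("d.pkl","rb"))
a=d["top"]["pixels"][215:265,355:420,::-1];b=d["scene"]["pixels"][120:210,175:235,::-1]
t=d["top"]["pixels"][145:285,0:265,::-1]
A=cv2.resize(a,None,fx=6,fy=6,interpolation=cv2.INTER_CUBIC)
T=cv2.resize(t,(795,420),interpolation=cv2.INTER_CUBIC)[:, :]
B=cv2.resize(b,None,fx=3.3,fy=3.3,interpolation=cv2.INTER_CUBIC)
C=np.zeros((300,800,3),np.uint8);C[:,:390]=A;C[:297,400:400+B.shape[1]]=B[:300]
cv2.imwrite("pics/c1.png",C);cv2.imwrite("pics/c2.png",T)
E
```

```text
(no output)
```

View pics/c1.png

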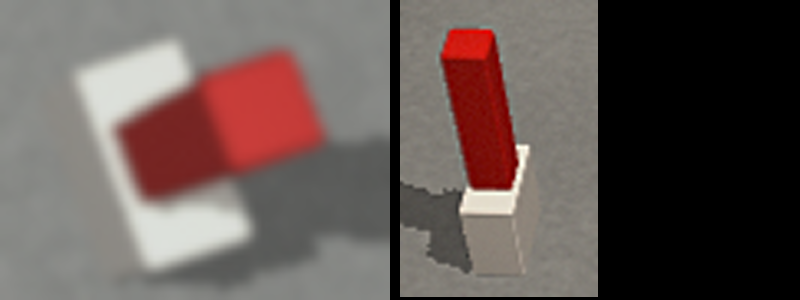

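View pics/c2.png

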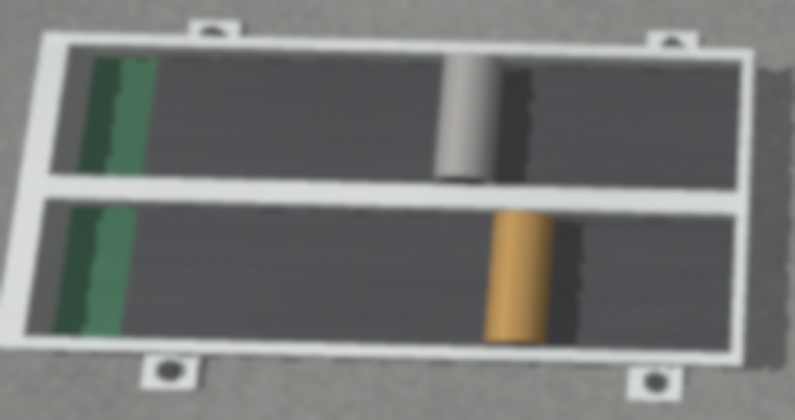

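c1 shows the handle-top corners at crop (205,82), (290,48), (325,138), (238,172) and the blade-top corners at (75,72), (178,38), (252,238), (148,272). c2 shows the rim corners at crop (43,33), (752,50), (741,365), (0,347). The brass sleeve runs from (524,210) to (516,342) and steel from (474,55) to (463,178).

```bash
cat > h.py <<'E'
import numpy as np,cv2
def ray(p,uv,z):
    uv=np.atleast_2d(uv).astype(float);K=p["mtx"];E=p["extrinsics"]
    d=np.c_[uv,np.ones(len(uv))]@np.linalg.inv(K).T@E[:3,:3].T
    o=E[:3,3];return (o+d*((z-o[2])/d[:,2])[:,None])[:,:2]
def fit(W,M): # world W ~ R M + t
    mw,mm=W.mean(0),M.mean(0);a=W-mw;b=M-mm
    th=np.arctan2((b[:,0]*a[:,1]-b[:,1]*a[:,0]).sum(),(a*b).sum())
    R=np.array([[np.cos(th),-np.sin(th)],[np.sin(th),np.cos(th)]])
    t=mw-R@mm;return th,t,np.linalg.norm(W-(M@R.T+t),axis=1)*1e3
E
python3 - <<'E'
import pickle
from h import *
d=pickle.load(open("d.pkl","rb"));p=d["top"];s=d["scene"]
f=lambda L,k,o:(np.array(L)+.5)/k-.5+np.array(o)
sz=lambda W:np.round(np.linalg.norm(W-np.roll(W,-1,0),axis=1)*1e3)
T=ray(p,f([(43,33),(752,50),(741,365),(0,347)],3,(0,145)),.034)
th,t,e=fit(T,np.array([(.2,-.088),(-.2,-.088),(-.2,.088),(.2,.088)]));print("track",sz(T),np.degrees(th),t,e)
R=np.array([[np.cos(th),-np.sin(th)],[np.sin(th),np.cos(th)]])
for n,q in(("brass",[(524,210),(516,342)]),("steel",[(474,55),(463,178)])):
    W=ray(p,f(q,3,(0,145)),.042);print(n,W,(W-t)@R*1e3)
H=ray(p,f([(205,82),(290,48),(325,138),(238,172)],6,(355,215)),.141);print("handle",sz(H),H.mean(0))
B=ray(p,f([(75,72),(178,38),(252,238),(148,272)],6,(355,215)),.05);print("blade",sz(B),B.mean(0),fit(B,np.array([(.015,.028),(-.015,.028),(-.015,-.028),(.015,-.028)])),
 fit(B,np.array([(.015,-.028),(-.015,-.028),(-.015,.028),(.015,.028)])))
S=ray(s,f([(450,30),(495,30),(488,60),(442,57)],3.3,(175,120)),.141);print("scene handle",sz(S),S.mean(0))
E
```

```text
track [399. 175. 396. 175.] 83.00855368492236 [0.55358553 0.08169654] [0.59337887 1.41632157 0.97645927 2.88356662]
brass [[0.53583985 0.00406675]
 [0.46533323 0.01182401]] [[-79.21259376   8.16454225]
 [-80.09515649  79.09111937]]
steel [[0.62590669 0.02728737]
 [0.55679133 0.0361533 ]] [[-45.20159194 -78.40615325]
 [-44.81438283  -8.72553842]]
handle [21. 22. 22. 22.] [ 0.46026829 -0.32311322]
blade [29. 56. 29. 55.] [ 0.46032833 -0.32285639] (np.float64(-1.3672711271686275), array([ 0.46032833, -0.32285639]), array([29.77157153, 29.62027837, 29.6600059 , 29.51045157])) (np.float64(1.7784881905742724), array([ 0.46032833, -0.32285639]), array([0.49145103, 0.2724453 , 0.50955934, 0.42097953]))
scene handle [22. 24. 22. 22.] [ 0.41319125 -0.13256184]
```

The sizes check out: track 399×175 mm, blade 29×56 mm, and handle and blade centres agree. The track origin is (0.554,0.082) with yaw 83°. Brass is at track x≈-80, y=+44. The paddle is at (0.460,-0.323) with yaw 101.9°. (The "scene handle" figure missed the crop offset, so I'm ignoring it.) Next I move over the paddle.

Emit:
apply_moves(
  delta_pos=[
    [-3.46, -4.03, 0],
    [-3.46, -4.03, 0],
    [-3.46, -4.03, 0],
    [-3.46, -4.03, 0],
    [-3.46, -4.03, 0],
    [-3.46, -4.03, 0],
    [-3.46, -4.03, 0],
    [-3.46, -4.03, 0],
    [-3.46, -4.03, 0],
    [-3.46, -4.03, 0],
    [-3.46, -4.03, 0],
    [-3.46, -4.03, 0],
    [-3.46, -4.03, 0],
    [-3.46, -4.03, 0],
    [-3.46, -4.03, 0],
    [-3.46, -4.03, 0],
    [0, 0, 0],
    [0, 0, 0],
    [0, 0, 0],
    [0, 0, 0],
  ],
  twist=[0, 0, 0, 0, 0, 0, 0, 0, 0, 0, 0, 0, 0, 0, 0, 0, -9.3, -9.3, -9.3, -9.3],
  gripper=1,
)

```text
clock: 2.6
eef_pos: [0.4596, -0.3222, 0.2307]
tcp_rot: [0.333, -3.123, -0.001]
force: [-0.3, 0.2, 0.1]
gripper_width: 0.0851
gripper_force: 0.0
```

```bash
cat >> h.py <<'E'
from scipy.spatial.transform import Rotation as Ro
def wristE(st,w):
    T=np.eye(4);T[:3,:3]=Ro.from_rotvec(st["tcp_rot"]).as_matrix();T[:3,3]=st["eef_pos"]
    return dict(mtx=w["mtx"],extrinsics=T@w["T_tool_cam"],pixels=w["pixels"])
E
python3 - <<'E'
from workcell import r
from h import *
import pickle
s=r.state();w=wristE(s,r.snapshot("wrist"));t=r.snapshot("top")
pickle.dump(w,open("w1.pkl","wb"))
I=w["pixels"][:,:,::-1].copy();cv2.imwrite("pics/w1.png",I)
h=cv2.cvtColor(I,cv2.COLOR_BGR2HSV)
m=(((h[...,0]<6)|(h[...,0]>174))&(h[...,1]>150)&(h[...,2]>130)).astype(np.uint8)
c=max(cv2.findContours(m,0,1)[0],key=cv2.contourArea);print(cv2.minAreaRect(c),cv2.contourArea(c))
b=ray(w,cv2.boxPoints(cv2.minAreaRect(c)),.141);print(b,b.mean(0),s["eef_pos"])
E
```

```text
((278.0, 200.5), (55.0, 32.0), 90.0) 1554.5
[[ 0.43360745 -0.34051301]
 [ 0.42887382 -0.31854961]
 [ 0.46934358 -0.3092292 ]
 [ 0.47433086 -0.33240614]] [ 0.45153893 -0.32517449] [ 0.45959275 -0.32221403  0.23069529]
```

View pics/w1.png

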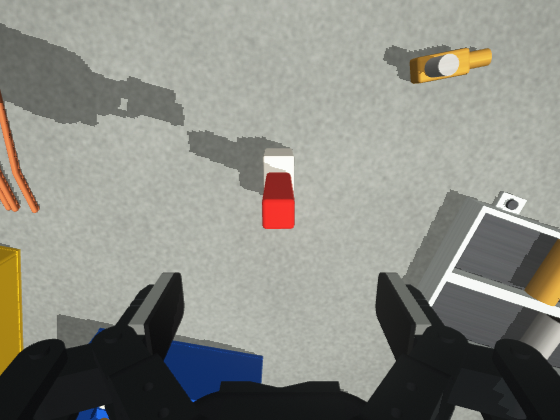

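The wrist view shows the paddle square to the fingers, with the handle top centred at (278,212) → (0.460,-0.3235). This agrees with the top view. I'll descend and grip.

Emit:
apply_moves(
  delta_pos=[
    [-0.03, -0.13, 0],
    [0, 0, 3],
    [0, 0, 3],
    [0, 0, 3],
    [0, 0, 3],
    [0, 0, 2],
    [0, 0, 1],
    [0, 0, 0],
    [0, 0, 0],
  ],
  twist=[0, 0, 0, 0, 0, 0, 0, 0, 0],
)

```text
clock: 3.82
eef_pos: [0.461, -0.3241, 0.0822]
tcp_rot: [-0.325, 3.124, -0.002]
force: [-0.4, 0.8, 0.1]
gripper_width: 0.0854
gripper_force: 0.0
```

Emit:
apply_moves(
  delta_pos=[
    [0, 0, 0],
    [0, 0, 0],
    [0, 0, 0],
    [0, 0, 0],
    [0, 0, 0],
    [0, 0, 0],
    [0, 0, 0],
    [0, 0, 0],
  ],
  twist=[0, 0, 0, 0, 0, 0, 0, 0],
  gripper=0,
)

```text
clock: 4.82
eef_pos: [0.4606, -0.3236, 0.0816]
tcp_rot: [-0.325, 3.124, -0.0]
force: [-0.1, 1.5, 5.9]
gripper_width: 0.0233
gripper_force: 59.1
```

Emit:
apply_moves(
  delta_pos=[
    [0, 0, -1],
    [0, 0, -3],
    [0, 0, -3],
    [0, 0, -3],
    [0, 0, 0],
    [0, 0, 0],
    [0.1, 3, 0],
    [0, 4, 0],
    [0, 4, 0],
    [0, 4, 0],
    [0, 4, 0],
    [0, 4, 0],
    [0, 3, 0],
    [0, 1.87, 0],
    [0, 0, 0],
    [0, 0, 0],
  ],
  twist=[0, 0, 0, 0, 9.45, 9.45, 0, 0, 0, 0, 0, 0, 0, 0, 0, 0],
)

```text
clock: 6.82
eef_pos: [0.4934, -0.0474, 0.1813]
tcp_rot: [-0.193, -3.135, 0.001]
force: [-0.0, -0.7, -2.3]
gripper_width: 0.0235
gripper_force: 59.1
```

```bash
python3 - <<'E'
from workcell import r
from h import *
s=r.state();print(s["eef_pos"],s["tcp_rot"],s["force"])
a=r.snapshot("top")["pixels"][120:300,0:300,::-1];b=r.snapshot("scene")["pixels"][100:340,240:560,::-1]
cv2.imwrite("pics/p2.png",np.hstack([cv2.resize(a,(450,270)),cv2.resize(b,(350,270))]))
E
```

```text
[ 0.49337327 -0.04735032  0.18125471] [-1.92555031e-01 -3.13539802e+00  9.00368771e-04] [-0.01747618 -0.74284352 -2.31586363]
```

View pics/p2.png

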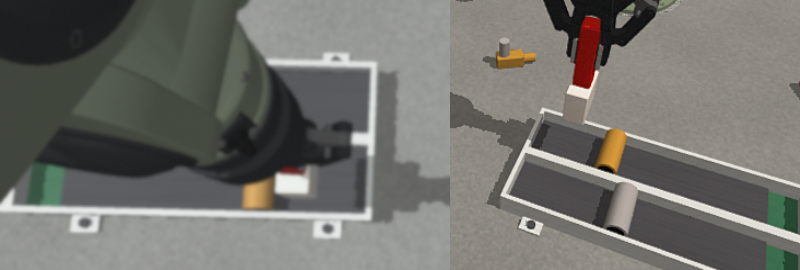

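The blade hangs upright over the lane behind the brass sleeve (left view: blade at (293,183), sleeve at (258,192)). I'll lower it.

Emit:
apply_moves(
  delta_pos=[
    [0, 0, 2],
    [0, 0, 2],
    [0, 0, 2],
    [0, 0, 1],
    [0, 0, 1],
    [0, 0, 0],
    [0, 0, 0],
  ],
  twist=[0, 0, 0, 0, 0, 0, 0],
)

```text
clock: 7.8
eef_pos: [0.4939, -0.047, 0.1017]
tcp_rot: [0.192, 3.135, -0.0]
force: [0.5, 0.4, -1.4]
gripper_width: 0.0234
gripper_force: 59.0
```

Emit:
apply_moves(
  delta_pos=[
    [0, 0.4, 0],
    [0, 0.5, 0],
    [0, 0.5, 0],
    [0, 0.5, 0],
    [0, 0.5, 0],
    [0, 0.5, 0],
    [0, 0.6, 0],
    [0, 0.7, 0],
    [0, 0.8, 0],
    [0, 0.8, 0],
    [0, 0.8, 0],
    [0, 0.8, 0],
    [0, 0.8, 0],
    [0, 0.8, 0],
    [0, 0.8, 0],
    [0, 0.8, 0],
    [0, 0.8, 0],
    [0, 0.8, 0],
    [0, 0.8, 0],
    [0, 0.6, 0],
  ],
  twist=[0, 0, 0, 0, 0, 0, 0, 0, 0, 0, 0, 0, 0, 0, 0, 0, 0, 0, 0, 0],
)

```text
clock: 10.3
eef_pos: [0.5102, 0.0887, 0.1013]
tcp_rot: [-0.192, -3.136, -0.0]
force: [-0.1, -0.4, -1.9]
gripper_width: 0.0232
gripper_force: 59.0
```

```bash
python3 - <<'E'
from workcell import r
from h import *
s=r.state();p=s["eef_pos"][:2]-np.array([.5536,.0817]);print(s["eef_pos"],s["force"],"track",p@np.array([.1218,.9926]),p@np.array([-.9926,.1218]))
cv2.imwrite("pics/p3.png",r.snapshot("scene")["pixels"][100:420,160:560,::-1])
E
```

```text
[0.51015747 0.08871971 0.10126602] [-0.07876724 -0.3672774  -1.88161396] track 0.0016764635431314534 0.043976060860547
```

View pics/p3.png

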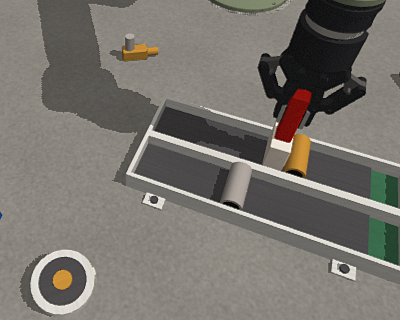

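The sleeve rolls squarely ahead of the blade (crop (298,155)). I'll continue to the step.

Emit:
apply_moves(
  delta_pos=[
    [0, 0.5, 0],
    [0, 0.7, 0],
    [0, 0.8, 0],
    [0, 0.8, 0],
    [0, 0.8, 0],
    [0, 0.8, 0],
    [0, 0.8, 0],
    [0, 0.8, 0],
    [0, 0.8, 0],
    [0, 0.8, 0],
    [0, 0.8, 0],
    [0, 0.8, 0],
    [0, 0.6, 0],
    [0, 0.5, 0],
    [0, 0.5, 0],
    [0, 0.4, 0],
    [0, 0.4, 0],
    [0, 0, 0],
    [0, 0, 0],
    [0, 0, 0],
  ],
  twist=[0, 0, 0, 0, 0, 0, 0, 0, 0, 0, 0, 0, 0, 0, 0, 0, 0, 0, 0, 0],
)

```text
clock: 12.85
eef_pos: [0.5243, 0.2031, 0.1013]
tcp_rot: [-0.192, -3.136, 0.0]
force: [-0.6, 0.3, -2.6]
gripper_width: 0.0232
gripper_force: 59.0
```

```bash
python3 - <<'E'
from workcell import r
from h import *
s=r.state();p=s["eef_pos"][:2]-np.array([.5536,.0817]);print(s["eef_pos"],s["force"],"track",p@np.array([.1218,.9926]),p@np.array([-.9926,.1218]))
cv2.imwrite("pics/p4.png",cv2.resize(r.snapshot("scene")["pixels"][180:420,360:560,::-1],None,fx=2,fy=2))
E
```

```text
[0.52426651 0.20311855 0.10128579] [-0.56527287  0.32762965 -2.55671021] track 0.11694723184902009 0.04390520278017523
```

View pics/p4.png

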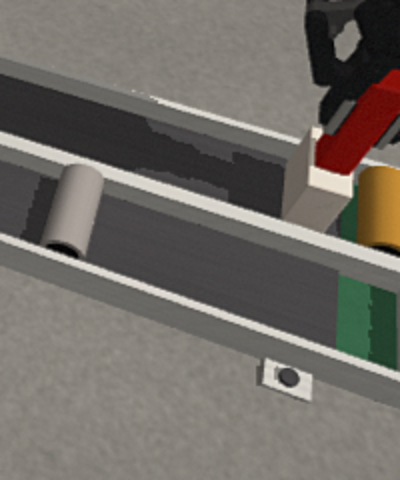

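The brass sleeve is ahead of the blade with a gap, over the green pocket (crop (383,205)). I'll back off, lift and return to the paddle's starting spot.

Emit:
apply_moves(
  delta_pos=[
    [0, -1, 0],
    [0, 0, -2],
    [0, 0, -3],
    [0, 0, -3],
    [0, -3, 0],
    [0, -4, 0],
    [0, -4.5, 0],
    [0, -4.5, 0],
    [0, -4.5, 0],
    [0, -4.5, 0],
    [0, -4.5, 0],
    [0, -4.5, 0],
    [0, -4.5, 0],
    [0, -4.5, 0],
    [0, -4.5, 0],
    [0, -3, 0],
    [-0.1, -1.5, 0],
    [0, 0, 0],
    [0, 0, 0],
  ],
  twist=[0, 0, 0, 0, 0, 0, 0, 0, 0, 0, 0, 0, 0, 0, 0, 0, 0, 0, 0],
)

```text
clock: 15.28
eef_pos: [0.4604, -0.3217, 0.1812]
tcp_rot: [-0.19, -3.135, -0.002]
force: [-0.9, 0.4, -1.8]
gripper_width: 0.0232
gripper_force: 59.1
```

```bash
python3 - <<'E'
from workcell import r
from h import *
s=r.state();print(s["eef_pos"],s["tcp_rot"])
p=r.snapshot("top");a=p["pixels"][145:285,0:265,::-1];cv2.imwrite("pics/p5.png",cv2.resize(a,(795,420),interpolation=cv2.INTER_CUBIC))
h=cv2.cvtColor(np.ascontiguousarray(a),cv2.COLOR_BGR2HSV);m=cv2.inRange(h,(10,110,100),(28,255,255))
c=max(cv2.findContours(m,0,1)[0],key=cv2.contourArea);b=cv2.boxPoints(cv2.minAreaRect(c))+[0,145]
W=ray(p,b,.034)-[.5536,.0817];print(b,np.c_[W@[.1218,.9926],W@[-.9926,.1218]])
E
```

```text
[ 0.46044317 -0.32165463  0.18115476] [-1.90492403e-01 -3.13532135e+00 -1.51776677e-03]
[[  9.89595127 254.67629242]
 [ 16.45086288 212.06935883]
 [ 34.56069183 214.85549164]
 [ 28.00577927 257.46242523]] [[0.18221346 0.07797933]
 [0.18206152 0.00832909]
 [0.15175387 0.01229019]
 [0.15253134 0.0817778 ]]
```

View pics/p5.png

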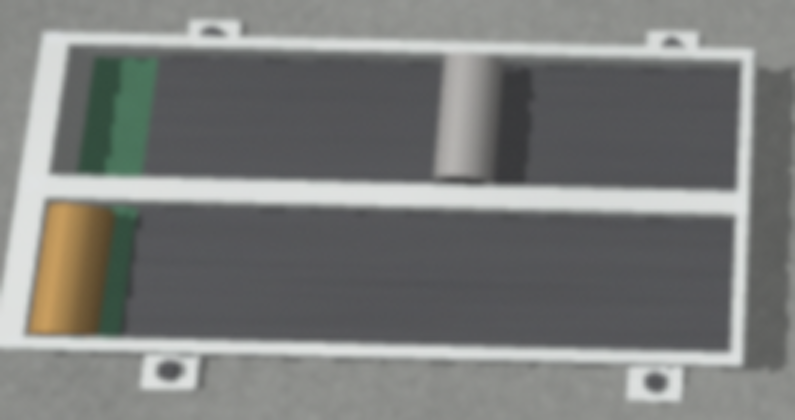

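The brass sleeve lies in the pocket against the end stop (crop (70,265), centre at track x≈167), and the steel sleeve is unmoved. I'll set the paddle down.

Emit:
apply_moves(
  delta_pos=[
    [0, 0, 3],
    [0, 0, 3],
    [0, 0, 2],
    [0, 0, 1],
    [0, 0, 0.5],
    [0, 0, 0.3],
    [0, 0, 0.1],
    [0, 0, 0],
    [0, 0, 0],
  ],
  twist=[0, 0, 0, 0, 0, 0, 0, 0, 0],
)

```text
clock: 16.45
eef_pos: [0.4607, -0.3231, 0.0826]
tcp_rot: [0.192, 3.135, -0.001]
force: [0.5, 0.4, -1.7]
gripper_width: 0.0235
gripper_force: 59.1
```

Not yet in contact, with about 1 mm left.

Emit:
apply_moves(
  delta_pos=[
    [0, 0, 0.05],
    [0, 0, 0.05],
    [0, 0, 0],
    [0, 0, 0],
  ],
  twist=[0, 0, 0, 0],
)

```text
clock: 16.95
eef_pos: [0.4606, -0.323, 0.0816]
tcp_rot: [0.192, 3.135, -0.0]
force: [-1.1, -0.1, 3.1]
gripper_width: 0.0233
gripper_force: 59.5
```

Contact (the vertical force changed sign). I'll release and rise straight up.

Emit:
apply_moves(
  delta_pos=[
    [0, 0, 0],
    [0, 0, 0],
    [0, 0, 0],
    [0, 0, 0],
    [0, 0, 0],
    [0, 0, 0],
    [0, 0, 0],
    [0, 0, 0],
  ],
  twist=[0, 0, 0, 0, 0, 0, 0, 0],
  gripper=1,
)

```text
clock: 17.95
eef_pos: [0.4605, -0.3229, 0.0813]
tcp_rot: [-0.192, -3.136, -0.0]
force: [0.2, -0.2, -0.4]
gripper_width: 0.0855
gripper_force: 0.0
```

Emit:
apply_moves(
  delta_pos=[
    [0, 0, -1],
    [0, 0, -2],
    [0, 0, -3],
    [0, 0, -3],
    [0, 0, -3],
    [0, 0, -3],
    [0, 0, 0],
    [0, 0, 0],
  ],
  twist=[0, 0, 0, 0, 0, 0, 0, 0],
)

```text
clock: 18.95
eef_pos: [0.4603, -0.3227, 0.2311]
tcp_rot: [-0.192, -3.136, -0.0]
force: [-1.2, -0.2, -1.7]
gripper_width: 0.0853
gripper_force: 0.0
```

```bash
python3 - <<'E'
from workcell import r
from h import *
s=r.state();print(s["eef_pos"],s["gripper_width"],s["force"],abs(s["dq"]).max())
cv2.imwrite("pics/p6.png",r.snapshot("scene")["pixels"][:,:,::-1])
E
```

```text
[ 0.46033448 -0.32266599  0.23107039] 0.085335388988684 [-1.21925365 -0.21942778 -1.73701195] 0.015312847880669118
```

View pics/p6.png

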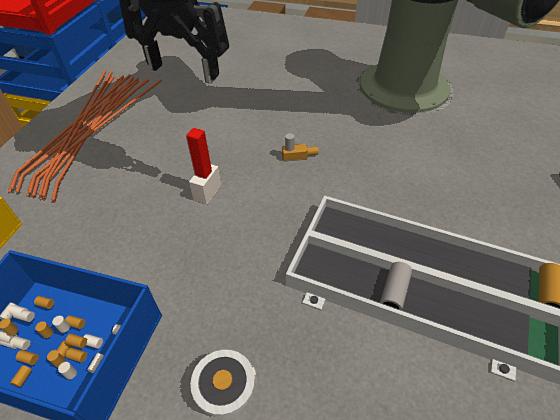

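The paddle stands upright at (203,165), clear of the gripper. Brass is in the pocket at (550,284) and steel is unmoved at (397,285).

```bash
python3 -c "
from workcell import r
print(r.sign_off())"
```

```text
the job is handed in; nothing more can be done
None
```

I handed the job in at about 19 s: the brass sleeve is in the green pocket, the steel sleeve is unmoved, and the paddle stands upright on the bench, released; the sign-off gave no verdict.

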